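Lower the grinder guard and hold the dividing head on its third stop

ROBOT

A 7-joint arm with a two-finger parallel gripper is mounted at the origin on the work surface. World frame = base frame: x ahead of the robot, y to its left, z up, the work surface at z = 0. Lengths are in m, angles in rad, forces in N, time in s.
With the tool pointing down it reaches from about 0.425 to 1.025 m from the base axis. Payload 9.4 kg.
Tool frame: the origin (TCP) lies at the very end of the fingers, on their centre line; the grasp point (between the pads) lies 19 mm behind it (env.grip_point_offset is the distance from the TCP to the grasp point, in m); z points along the fingers, y is the direction in which the jaws open and shut (so a half turn about z gives the same grasp; the last joint's range is limited). The gripper opens to 85 mm and grips with 20 to 120 N. Pads are 22 mm wide; open, the fingers measure 114 mm over their backs; the gripper's body (76 mm by 85 mm) begins 54 mm behind the grasp point. The pads swing forward as they close: fully open they stand 13 mm farther back than shut.
Start: joints at [-1.255, 0.599, -0.003, 1.599, 0.002, 0.943, -0.08], TCP at [0.278, 0.67, 0.231] pointing down, gripper open.
Joint ranges: [-2.57, 2.57], [-0.35, 1.97], [-1.29, 1.29], [0.11, 2.56], [-1.05, 4.19], [0.11, 1.86], [-2.63, 2.63]. Speed limits (rad/s): [2.22, 2.22, 3.01, 3.01, 3.14, 3.14, 3.14].

INTERFACE

Orientations are given as a unit quaternion [x, y, z, w].
In Python, from station import env, capture, camera_model gives the robot as it stands. The module is installed in compiled form; this text tells all that it offers.
- The arm moves only by the tool drive_tool, never from a script. Its argument "plan" is a list of rows, each a list of 7 numbers: the closure, from 0 (fully open) to 1 (shut), then the shift along the tool's x, y, z in m, then the turn, a rotation vector about the tool's x, y, z in rad. A call has 1 to 20 rows; each row is the pose to reach, as a shift and turn from the pose measured when the call began, along the tool's axes at that moment; what a row does not reach only later rows make up. A row lasts 1/8 s, in which the tool goes at most 62.5 mm and 10.7 degrees, less where a joint would pass 70% of its speed; a pose out of reach is approached as far as the arm can. A call with a gripper value outside its range is refused whole. The fingers move at their own pace and stop on an object; "newtons" is the grip in N (left out, the last holds). Time passes only in rows, so rows that repeat a pose let the fingers close. It gives the time, the measured TCP pose, the force and the opening at its end, in the units of the state.
- env.get_obs(): the state, without advancing time (a new reading comes with each control period).
- capture(name): name is "scene" or "top" or "wrist"; returns the picture (400x640x3 uint8, blue, green, red); there is no depth.
- camera_model(name): a dict with "fx", "fy", "cx", "cy" (pixels), "T" (4x4, takes a point from camera to world coordinates). Camera axes: x right, y up, looking along -z (the intrinsics and any distortion apply to the point x, -y, -z); pixel columns grow to the right and rows downward; lengths in m; the calibration is good to about 2 mm. A picture is of the moment at which its call begins: read the wrist's pose just before it. camera_model takes no time and is no camera call; for the wrist camera it gives the pose at the moment of the call.
- env.finish_job(): hands the job in, once; it reports no verdict.
The state is a dict: "time": time; "joints": joint angles; "qvel": joint speeds; "effort": joint torques, N m; "ee_pos": TCP position; "tcp_rot": TCP orientation; "wrist_force": force on the tool from outside, world axes, zero at the start; "wrist_torque": the same for the moment, N m; "grip_width": finger opening in m.
Only numpy, scipy, OpenCV 4.12 (cv2) and the standard library are available. Lean on these libraries where they do the work, as an engineer would, in place of code of your own. Each camera call takes 0.05 s, during which the arm holds its last target.

TASK

Lower the steel guard of the little glass grinder gently by its handle until it lies on its stops. Then, with the guard down, turn the index knob of the dividing head beside it clockwise (seen from above) from rest, counting the clicks, to the third stop without running on to the fourth. Finish while holding the knob there in the gripper, since it springs back when let go, and leave the other tools on the bench where they are.

Things in the scene. Friction and masses are not known exactly. Their poses are not given: they have to be found in the camera images.
- grinder: Small bench grinder for glass, fixed to the table: a grey tray 150 mm (x) by 130 mm (y), rim 100 mm high, open on its -y side, a stone wheel inside, a motor behind it (+x, 80 mm high). Origin at the centre of the tray's underside on the table; x points away from the robot's side, parallel to the guard's swing, y is parallel to the guard's hinge.
- guard (a joint): Angle of the grinder's flat steel guard (140 x 130 mm plate), hinged along the tray's far (+x) rim: 0 = lying shut on its rubber stops on the tray, growing as it swings up; it starts 0.75 to 1.2 rad open (end of travel 1.35). The hinge is stiff: the guard stays where it is left; moving the grip down takes only about 0.5 to 2 N. Bringing it down faster than about 1 rad/s over the last few degrees is a slam.
- guard_hinge (a point): Point on the guard's hinge line at mid-width, 104 mm above the table, 75 mm in +x from the grinder's origin. The hinge line is parallel to the grinder's y.
- guard_grip (a point): The guard's handle: a black round bar 30 mm long and 18 mm in diameter, parallel to the hinge, on a 12 mm wide steel neck that carries it 40 mm clear of the guard's free edge. This point is the bar's centre, 185 mm from the hinge line (and 2 mm above the plane through it when shut, at 106 mm over the table, beyond the tray's robot-side rim). Pinched by its two ends (30 mm apart) it can pivot between the fingers while the guard swings.
- knob: The index knob with all that turns with it. Origin on its vertical axis at the bridge's top, 107 mm above the table; its x axis lies along the grip bar (towards the end with the white line), z up. Its x stands at +0.628 rad from the head's x axis (counter-clockwise from above) at rest and turns clockwise with the knob.
- head: Dividing head standing beside the grinder on its -y side, fixed to the table: dark foot, column on its +x side, aluminium bridge whose top is 107 mm above the table. Origin on the table exactly below the knob's vertical axis. A green glass blank hangs below the bridge; a scalloped brass plate, 88 mm across, and the knob sit on top. The spring-loaded roller that makes the clicks sits (top at 121 mm) 40 to 81 mm out in the head's +x.
- knob_grip (a point): Grip of the index knob: an upright black bar, 50 mm long (the knob's x), 14 mm thick (the knob's y), 46 mm tall, rounded edges; this point is its centre, on the knob's vertical axis, 148 mm above the table (bottom 125 mm, top 171 mm). The brass plate below it is 118 mm high. A short white line on its top marks the +x end.
- knob_turn (a joint): Angle of the index knob, growing clockwise seen from above: 0 = rest against its end stop, where it starts. Clicked stops every 24 degrees: first 0.419, second 0.838, third 1.257, fourth 1.676 rad. Clicks: about 0.06 N m against the turn just past a stop, then 0.05 N m helping into the next. A return spring (0.1 N m) beats the clicks: let go, it runs back to rest. Turning takes up to 0.2 N m.
- wax_cake: Round cake of wax, 70 mm across, 24 mm high; origin at the centre of its underside (a bystander: leave it where it is).
- tumbler: Clear solid glass tumbler blank, 66 mm across, 90 mm high; origin at the centre of its underside (a bystander: leave it where it is).
- jacks: Steel jacks (large tongs) lying flat, 210 x 72 mm, 12 mm high; origin on the table at mid-length (a bystander: leave it where it is).
- paddle: Flat wooden paddle lying down, 240 x 80 mm, 14 mm thick; origin at mid-length on its underside (a bystander: leave it where it is).
- frit_jar: Lidded jar of glass grains, 66 mm across, 85 mm high; origin at the centre of its underside (a bystander: leave it where it is).
- optic_mould: Open brass ring mould, 72 mm across, 50 mm high; origin at the centre of its underside (a bystander: leave it where it is).
- graphite_block: Dark block 90 x 50 x 30 mm; origin at the centre of its underside (a bystander: leave it where it is).
Mind the look-alikes: they are no part of the job. What is shaped like the head but red is not meant.

How it is judged:
On the way, in this order (a step that is already met when the one before it is completed fails the run):
1. the guard lies shut on its stops (value of joint guard below 0.05 rad), for 0.2 s.
2. the knob is held in the fingers at the third stop, guard still shut (value of joint knob_turn between 1.147 and 1.367 rad and value of joint guard below 0.05 rad and contact force between the fingers and knob above 1 N), for 0.3 s.
At the end, for the whole second after the job is handed in: The guard is shut (within 0.05 rad of its stops); the knob stands still at the third stop (1.257 rad, within 0.11 rad) and is still held there: the fingers press on its bar with more than 1 N (all of step 2 and velocity of joint knob_turn between -0.2 and 0.2 rad/s); the arm keeps its last pose, push and grip.
It fails at once if the guard is slammed: it comes down faster than 1.3 rad/s in the last 0.12 rad (value of joint guard below 0.12 rad and velocity of joint guard below -1.3 rad/s).
It fails at once if the knob is turned past the third stop, over the hump towards the fourth (value of joint knob_turn above 1.5 rad).
It fails at once if the knob is turned off rest while the guard is up (value of joint knob_turn above 0.35 rad and value of joint guard above 0.1 rad).
It fails at once if another tool on the bench is moved by more than 30 mm (distance of any of wax_cake, tumbler, jacks, paddle, frit_jar, optic_mould, graphite_block from where it was at the start of the episode above 0.03 m).
It also fails if it takes over 51 s, if anything falls off the work surface, if the arm or the gripper's body presses on something with over 40 N, if the wrist force passes 120 N, or if a joint passes its speed limit or range.

## Working session

There is one attempt and no reset: what is moved stays moved. The work goes in short steps, Python scripts to look and compute and a tool call to move; the robot and the scene stay as the last step left them, time stands still between calls to the robot, and variables do not carry over. Pictures are saved under pics/ and viewed, and the job is handed in when it is done.

Besides the shell and the picture viewer there is one more tool, called after ">>>" by a JSON object that holds its "op" and its "data", one argument or row to a line. drive_tool: Moves the arm, as the interface text tells. Its arguments: {"type":"object","properties":{"plan":{"type":"array","items":{"type":"array","items":{"type":"number"}}},"newtons":{"type":"number"}},"required":["plan"]}

```bash
mkdir -p pics; cat > h.py <<'E'
import numpy as np, cv2
from station import env, capture, camera_model
from scipy.spatial.transform import Rotation as R
def ray(m,u,v):
    d=np.array([(u-m["cx"])/m["fx"],-(v-m["cy"])/m["fy"],-1.0]); T=np.array(m["T"])
    return T[:3,3],T[:3,:3]@d
def at_z(m,u,v,z):
    o,d=ray(m,u,v); return o+d*(z-o[2])/d[2]
def proj(m,p):
    T=np.array(m["T"]); q=T[:3,:3].T@(np.array(p)-T[:3,3]); return np.array([m["cx"]+m["fx"]*q[0]/-q[2], m["cy"]+m["fy"]*-q[1]/-q[2]])
E
python3 - <<'E'
from h import *
o=env.get_obs(); print(o["time"],o["ee_pos"],o["tcp_rot"],o["grip_width"],env.grip_point_offset)
for n in ["scene","top","wrist"]:
    m=camera_model(n); cv2.imwrite(f"pics/a_{n}.png",capture(n)); print(n,{k:np.round(v,3).tolist() for k,v in m.items()})
E
```

```text
0.0 [0.27734712 0.66935132 0.23043462] [ 1.95107117e-01  9.80781640e-01 -7.60813835e-04 -8.91767155e-05] 0.08530504552817368 0.0187
scene {'fx': 469.995, 'fy': 469.995, 'cx': 318.625, 'cy': 196.743, 'T': [[0.592, -0.542, 0.597, 1.295], [0.805, 0.378, -0.456, -0.64], [0.021, 0.751, 0.66, 0.989], [0.0, 0.0, 0.0, 1.0]]}
top {'fx': 462.435, 'fy': 462.435, 'cx': 315.079, 'cy': 205.741, 'T': [[0.008, 0.997, -0.073, 0.371], [-1.0, 0.007, -0.015, -0.026], [-0.014, 0.073, 0.997, 1.593], [0.0, 0.0, 0.0, 1.0]]}
wrist {'fx': 292.882, 'fy': 292.882, 'cx': 324.46, 'cy': 201.405, 'T': [[0.382, -0.879, -0.286, 0.204], [0.924, 0.363, 0.119, 0.699], [-0.001, -0.309, 0.951, 0.374], [0.0, 0.0, 0.0, 1.0]]}
```

View pics/a_scene.png

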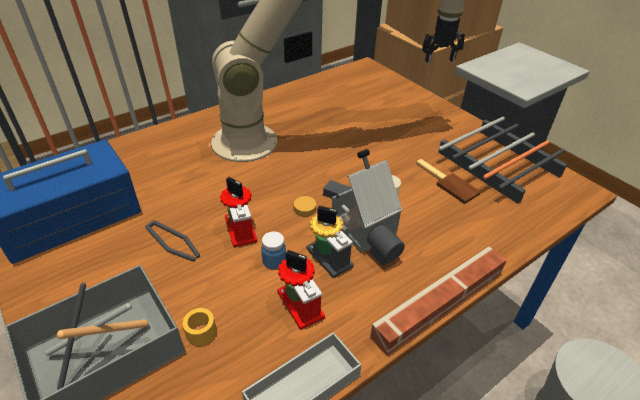

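View pics/a_top.png

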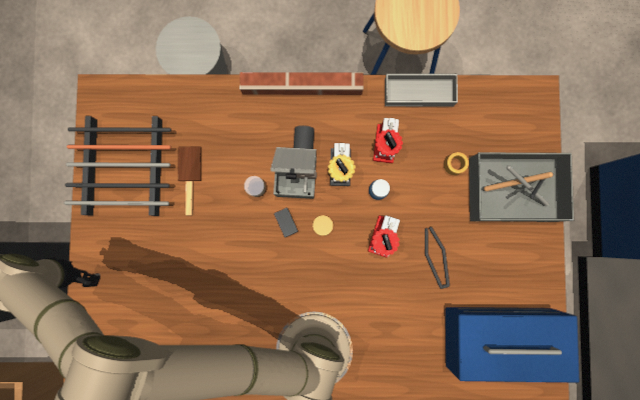

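Candidates for the head are the brass-plated one at top (341,167) / scene (326,222), the red one at top (388,141) / scene (296,265), and the red one at top (384,240) / scene (236,195). The red ones are look-alikes, so I choose the brass one next to the grinder (top 295,172). Next, close crops to check this.

```bash
python3 - <<'E'
import cv2
t=cv2.imread("pics/a_top.png")[110:260,230:430]; cv2.imwrite("pics/b_top.png",cv2.resize(t,None,fx=4,fy=4,interpolation=cv2.INTER_CUBIC))
t=cv2.imread("pics/a_scene.png")[140:280,270:430]; cv2.imwrite("pics/b_scene.png",cv2.resize(t,None,fx=4,fy=4,interpolation=cv2.INTER_CUBIC))
E
```

```text
(no output)
```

View pics/b_top.png

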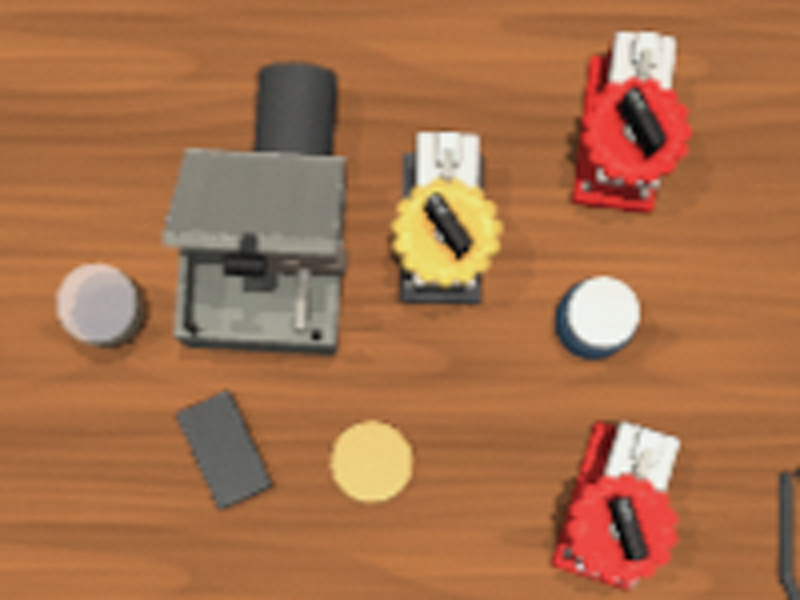

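View pics/b_scene.png

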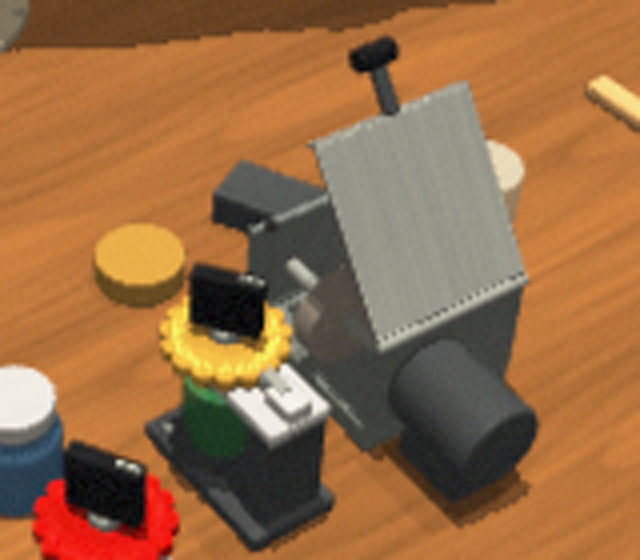

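```bash
cat >> h.py <<'E'
def tri(obs):
    A=[];b=[]
    for m,u,v in obs:
        o,d=ray(m,u,v); d=d/np.linalg.norm(d); P=np.eye(3)-np.outer(d,d); A.append(P); b.append(P@o)
    p=np.linalg.lstsq(np.vstack(A),np.hstack(b),rcond=None)[0]
    return p,[np.round(proj(m,p)-[u,v],1).tolist() for m,u,v in obs]
E
python3 - <<'E'
from h import *
t=camera_model("top"); s=camera_model("scene")
T=lambda u,v:(t,230+(u-1.5)/4,110+(v-1.5)/4); S=lambda u,v:(s,270+(u-1.5)/4,140+(v-1.5)/4)
print("handle",tri([T(245,262),S(374,54)]))
print("hingeT",at_z(*T(188,152),.104),at_z(*T(346,158),.104)); print("hingeS",at_z(*S(380,348),.104),at_z(*S(524,280),.104))
print("knob top",at_z(*T(448,226),.16), tri([T(448,222),S(230,282)]))
a,b=at_z(*T(432,200),.171),at_z(*T(463,250),.171);print("bar",a,b)
print("tray front",at_z(*T(176,340),.1),at_z(*T(336,350),.1))
for z,(u,v) in {"head plate":(.118,(447,234))}.items() if 0 else [(.118,(447,232))]: print(at_z(*T(u,v),z))
print("head bridge", at_z(*T(418,132),.107),at_z(*T(480,134),.107))
print("tumbler",at_z(*T(100,305),.05),"jar",at_z(*T(600,312),.085),"red",at_z(*T(643,120),.16),"red2",at_z(*T(627,527),.16),"wax",at_z(*T(372,461),.024),"graph",at_z(*T(224,448),.03))
E
```

```text
handle (array([0.55857301, 0.06615268, 0.2561838 ]), [[-0.2, -0.2], [-0.3, 0.0]])
hingeT [0.66938791 0.12344901 0.104     ] [ 0.66516096 -0.0054516   0.104     ]
hingeS [0.6624944 0.0009111 0.104    ] [0.66928511 0.12671109 0.104     ]
knob top [ 0.6008125  -0.08631631  0.16      ] (array([ 0.6040182 , -0.08483989,  0.16525719]), [[-0.4, -0.3], [-0.6, 0.0]])
bar [ 0.61932595 -0.0733603   0.171     ] [ 0.58037238 -0.09753283  0.171     ]
tray front [0.51571556 0.13135859 0.1       ] [0.50849019 0.00140653 0.1       ]
[ 0.60268012 -0.08731194  0.118     ]
head bridge [ 0.68628571 -0.06386052  0.107     ] [ 0.68491215 -0.11422659  0.107     ]
tumbler [0.54966115 0.20102787 0.05      ] jar [ 0.54262017 -0.21404344  0.085     ] red [ 0.68550766 -0.23855045  0.16      ] red2 [ 0.36761012 -0.22514061  0.16      ] wax [ 0.42124376 -0.02855069  0.024     ] graph [0.43104507 0.09669368 0.03      ]
```

```bash
cat >> h.py <<'E'
def go(pts):
    """pts: list of (TCP xyz, jaw yaw) -> shift & rotvec in tool frame"""
    o=env.get_obs(); R0=R.from_quat(o["tcp_rot"]); p0=np.array(o["ee_pos"])
    y0=R0.as_matrix()[:,1]; print("t",round(o["time"],2),"p",np.round(p0,4),"jaw",round(float(np.arctan2(y0[1],y0[0])),4),"w",round(float(o["grip_width"]),4),"F",np.round(o["wrist_force"],1),"Tq",np.round(o["wrist_torque"],2),"j",np.round(o["joints"],2))
    for p,a in pts:
        y=np.array([np.cos(a),np.sin(a),0]); z=np.array([0,0,-1.]); x=np.cross(y,z)
        Rt=R.from_matrix(np.column_stack([x,y,z])); 
        print(np.round(R0.inv().apply(np.array(p)-p0),4),np.round((R0.inv()*Rt).as_rotvec(),4))
E
python3 -c "
from h import *
go([((.5586,.0662,.33),1.531)])"
```

```text
t 0.15 p [0.2774 0.6695 0.2306] jaw 1.1781 w 0.0852 F [-0.   0.7 -0.1] Tq [ 0.02 -0.    0.01] j [-1.25  0.6  -0.    1.6   0.    0.94 -0.08]
[-0.4907 -0.4498 -0.0988] [-1.200e-03 -1.000e-04 -3.529e-01]
```

>>> {"op": "drive_tool", "data": {
  "plan": [
    [0, -0.04, -0.04, -0.1, 0, 0, -0.1],
    [0, -0.49, -0.45, -0.1, 0, 0, -0.353],
    [0, -0.49, -0.45, -0.1, 0, 0, -0.353],
    [0, -0.49, -0.45, -0.1, 0, 0, -0.353],
    [0, -0.49, -0.45, -0.1, 0, 0, -0.353],
    [0, -0.49, -0.45, -0.1, 0, 0, -0.353],
    [0, -0.49, -0.45, -0.1, 0, 0, -0.353],
    [0, -0.49, -0.45, -0.1, 0, 0, -0.353],
    [0, -0.49, -0.45, -0.1, 0, 0, -0.353],
    [0, -0.49, -0.45, -0.1, 0, 0, -0.353],
    [0, -0.49, -0.45, -0.1, 0, 0, -0.353],
    [0, -0.49, -0.45, -0.1, 0, 0, -0.353],
    [0, -0.49, -0.45, -0.1, 0, 0, -0.353],
    [0, -0.49, -0.45, -0.1, 0, 0, -0.353],
    [0, -0.49, -0.45, -0.1, 0, 0, -0.353]
  ],
  "newtons": 30
}}

```text
time: 2.02
ee_pos: [0.5573, 0.0681, 0.3311]
tcp_rot: [0.019, 1.0, -0.0, -0.0]
wrist_force: [-1.2, -0.5, -1.1]
grip_width: 0.0857
```

```bash
python3 - <<'E'
from h import *
go([((.5586,.0662,.237),1.531)])
m=camera_model("wrist"); im=capture("wrist"); np.save("mw.npy",m)
for z in (0.256,):
    print(proj(m,(.5586,.0662,.256)))
cv2.imwrite("pics/c_wrist.png",im); go([])
E
```

```text
t 2.02 p [0.5573 0.0681 0.3311] jaw 1.5338 w 0.0857 F [-1.2 -0.5 -1.1] Tq [-0.01 -0.04 -0.01] j [-0.26  0.3   0.05  1.86 -0.02  0.99  1.33]
[-0.0014 -0.0017  0.0941] [-0.0008 -0.0007  0.0028]
[322.64573534 212.50758973]
t 2.08 p [0.5575 0.0678 0.3312] jaw 1.5334 w 0.0856 F [-0.2 -0.1 -0.6] Tq [-0.03 -0.02 -0.02] j [-0.26  0.3   0.05  1.86 -0.02  0.99  1.33]
```

View pics/c_wrist.png

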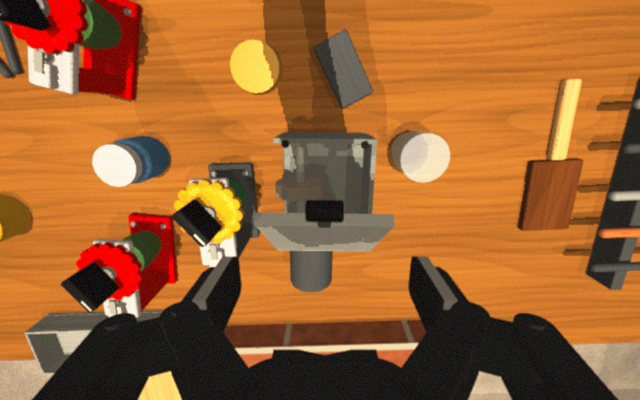

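The handle bar is at wrist (324,211), against a predicted (323,212), so the triangulation agrees to about 1 mm. Now I descend and pinch it.

>>> {"op": "drive_tool", "data": {
  "plan": [
    [0, -0.001, -0.001, 0.05, 0, 0, 0],
    [0, -0.001, -0.001, 0.085, 0, 0, 0],
    [0, -0.001, -0.001, 0.095, 0, 0, 0],
    [0, -0.001, -0.001, 0.095, 0, 0, 0],
    [1, -0.001, -0.001, 0.095, 0, 0, 0],
    [1, -0.001, -0.001, 0.095, 0, 0, 0],
    [1, -0.001, -0.001, 0.095, 0, 0, 0],
    [1, -0.001, -0.001, 0.095, 0, 0, 0],
    [1, -0.001, -0.001, 0.095, 0, 0, 0],
    [1, -0.001, -0.001, 0.095, 0, 0, 0],
    [1, -0.001, -0.001, 0.095, 0, 0, 0],
    [1, -0.001, -0.001, 0.095, 0, 0, 0]
  ],
  "newtons": 25
}}

```text
time: 3.58
ee_pos: [0.5583, 0.0676, 0.2369]
tcp_rot: [0.018, 1.0, 0.0, -0.0]
wrist_force: [-1.7, 3.9, 6.6]
grip_width: 0.0294
```

```bash
python3 - <<'E'
from h import *
go([])
im=capture("wrist");cv2.imwrite("pics/d_wrist.png",im)
im=capture("scene")[90:280,270:430];cv2.imwrite("pics/d_scene.png",cv2.resize(im,None,fx=3,fy=3))
hx=np.array([.6665,.0614,.104]); ex=np.array([-.9992,.04,0])
pts=[]
o=env.get_obs()
# angles: current line angle .953
for a in np.arange(.953,-.02,-.08).tolist()+[0.011,0.0]:
    # point angle = guard + .011
    g=hx+ex*.185*np.cos(a)+np.array([0,0,.185*np.sin(a)])
    pts.append(((g[0],g[1],g[2]-.0187),1.531)); print(round(a,3),end=' ')
print();go(pts)
E
```

```text
t 3.58 p [0.5583 0.0676 0.2369] jaw 1.5339 w 0.0294 F [-1.7  3.9  6.6] Tq [ 0.7   0.52 -0.07] j [-0.25  0.4   0.04  1.97 -0.02  0.77  1.34]
0.953 0.873 0.793 0.713 0.633 0.553 0.473 0.393 0.313 0.233 0.153 0.073 -0.007 0.011 0.0 
t 3.67 p [0.5583 0.0677 0.2369] jaw 1.534 w 0.0295 F [-2.4  3.8  6.1] Tq [ 0.73  0.51 -0.04] j [-0.25  0.4   0.04  1.97 -0.02  0.77  1.34]
[-0.0012 -0.0019  0.0008] [ 0.0004 -0.0001  0.003 ]
[ 0.0105 -0.0019  0.0098] [ 0.0004 -0.0001  0.003 ]
[ 0.0215 -0.0019  0.0198] [ 0.0004 -0.0001  0.003 ]
[ 0.0316 -0.0018  0.0306] [ 0.0004 -0.0001  0.003 ]
[ 0.0408 -0.0018  0.0421] [ 0.0004 -0.0001  0.003 ]
[ 0.0491 -0.0018  0.0544] [ 0.0004 -0.0001  0.003 ]
[ 0.0564 -0.0018  0.0673] [ 0.0004 -0.0001  0.003 ]
[ 0.0626 -0.0018  0.0807] [ 0.0004 -0.0001  0.003 ]
[ 0.0677 -0.0018  0.0946] [ 0.0004 -0.0001  0.003 ]
[ 0.0717 -0.0017  0.1089] [ 0.0004 -0.0001  0.003 ]
[ 0.0745 -0.0017  0.1234] [ 0.0004 -0.0001  0.003 ]
[ 0.0762 -0.0017  0.1381] [ 0.0004 -0.0001  0.003 ]
[ 0.0767 -0.0017  0.1529] [ 0.0004 -0.0001  0.003 ]
[ 0.0767 -0.0017  0.1495] [ 0.0004 -0.0001  0.003 ]
[ 0.0767 -0.0017  0.1516] [ 0.0004 -0.0001  0.003 ]
```

View pics/d_wrist.png

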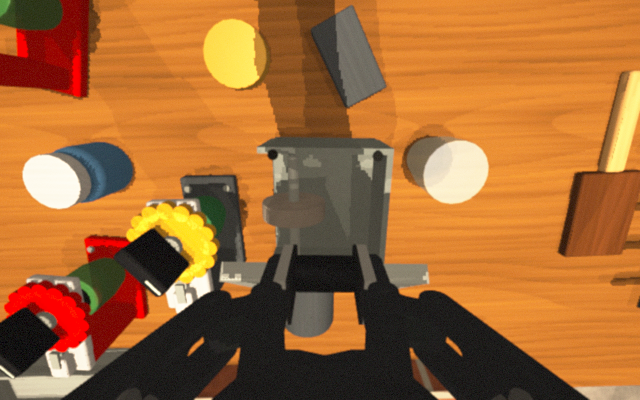

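View pics/d_scene.png

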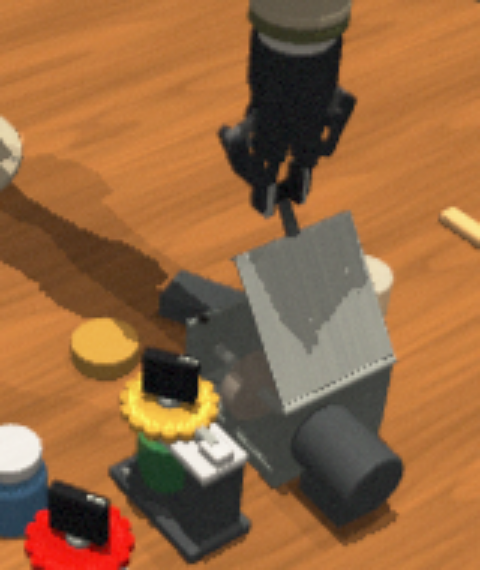

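Pinched at 29.5 mm. I swing the guard down along the arc and stop partway to check forces.

>>> {"op": "drive_tool", "data": {
  "plan": [
    [1, 0.0115, -0.001, 0.009, 0, 0, 0],
    [1, 0.0225, -0.001, 0.019, 0, 0, 0],
    [1, 0.0325, -0.001, 0.03, 0, 0, 0],
    [1, 0.0415, -0.001, 0.0415, 0, 0, 0],
    [1, 0.0495, -0.001, 0.054, 0, 0, 0],
    [1, 0.057, -0.001, 0.067, 0, 0, 0],
    [1, 0.063, -0.001, 0.08, 0, 0, 0],
    [1, 0.068, -0.001, 0.094, 0, 0, 0],
    [1, 0.068, -0.001, 0.094, 0, 0, 0]
  ]
}}

```text
time: 4.8
ee_pos: [0.4898, 0.071, 0.1419]
tcp_rot: [0.018, 1.0, 0.001, -0.0]
wrist_force: [-0.2, 7.8, -2.2]
grip_width: 0.0295
```

```bash
python3 - <<'E'
from h import *
hx=np.array([.6665,.0614,.104]); ex=np.array([-.9992,.04,0])
o=env.get_obs(); g=np.array(o["ee_pos"])+[0,0,.0187]
d=g-hx; print("r",np.hypot(d[:2]@ex[:2],d[2]),"ang",np.arctan2(d[2],d[:2]@ex[:2]))
pts=[]
for a in [.313,.233,.153,.113,.073,.033,.011,-.01]:
    g=hx+ex*.185*np.cos(a)+np.array([0,0,.185*np.sin(a)])
    pts.append(((g[0],g[1],g[2]-.0187),1.531))
go(pts)
im=capture("scene")[90:280,270:430];cv2.imwrite("pics/e_scene.png",cv2.resize(im,None,fx=3,fy=3))
E
```

```text
r 0.18582718644172894 ang 0.3097759530397275
t 4.8 p [0.4898 0.071  0.1419] jaw 1.5358 w 0.0295 F [-0.2  7.8 -2.2] Tq [ 1.84 -0.04 -0.14] j [-0.27  0.46  0.02  2.2  -0.03  0.47  1.31]
[-0.001  -0.0025 -0.0003] [ 0.0018 -0.0008  0.0048]
[ 0.003  -0.0025  0.0139] [ 0.0018 -0.0008  0.0048]
[ 0.0058 -0.0025  0.0285] [ 0.0018 -0.0008  0.0048]
[ 0.0068 -0.0025  0.0358] [ 0.0018 -0.0008  0.0048]
[ 0.0075 -0.0026  0.0432] [ 0.0018 -0.0008  0.0048]
[ 0.0079 -0.0026  0.0505] [ 0.0018 -0.0008  0.0048]
[ 0.008  -0.0026  0.0546] [ 0.0018 -0.0008  0.0048]
[ 0.008  -0.0026  0.0585] [ 0.0018 -0.0008  0.0048]
```

View pics/e_scene.png

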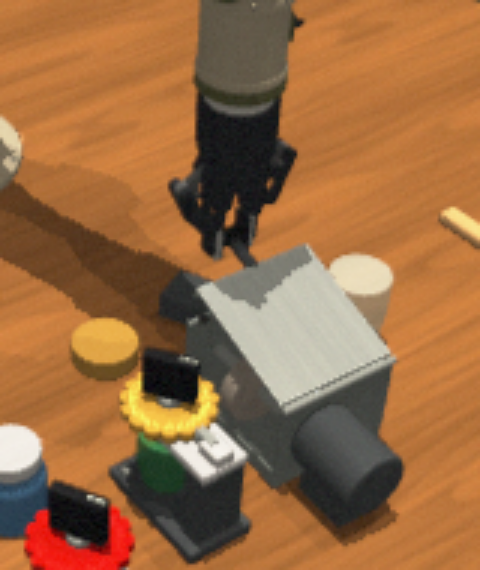

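The guard follows, now at about 0.3 rad. The last part goes slowly, easing slightly onto the stops.

>>> {"op": "drive_tool", "data": {
  "plan": [
    [1, 0.003, -0.001, 0.01, 0, 0, 0],
    [1, 0.0055, -0.002, 0.021, 0, 0, 0],
    [1, 0.0068, -0.002, 0.031, 0, 0, 0],
    [1, 0.0073, -0.002, 0.038, 0, 0, 0],
    [1, 0.0075, -0.002, 0.044, 0, 0, 0],
    [1, 0.0078, -0.002, 0.048, 0, 0, 0],
    [1, 0.008, -0.002, 0.051, 0, 0, 0],
    [1, 0.008, -0.002, 0.0535, 0, 0, 0],
    [1, 0.008, -0.002, 0.0555, 0, 0, 0],
    [1, 0.008, -0.002, 0.057, 0, 0, 0],
    [1, 0.008, -0.002, 0.057, 0, 0, 0],
    [1, 0.008, -0.002, 0.057, 0, 0, 0]
  ]
}}

```text
time: 6.35
ee_pos: [0.4815, 0.0714, 0.0871]
tcp_rot: [0.016, 1.0, 0.002, 0.0]
wrist_force: [-8.0, 9.7, 36.2]
grip_width: 0.0293
```

```bash
python3 - <<'E'
from h import *
go([])
for n,s in (("scene",np.s_[90:280,270:430]),("top",np.s_[110:260,230:430])):
  im=capture(n)[s];cv2.imwrite(f"pics/f_{n}.png",cv2.resize(im,None,fx=3,fy=3))
E
```

```text
t 6.35 p [0.4815 0.0714 0.0871] jaw 1.5379 w 0.0293 F [-8.   9.7 36.2] Tq [ 1.99  1.54 -0.21] j [-0.27  0.56  0.01  2.26 -0.03  0.32  1.31]
```

View pics/f_scene.png

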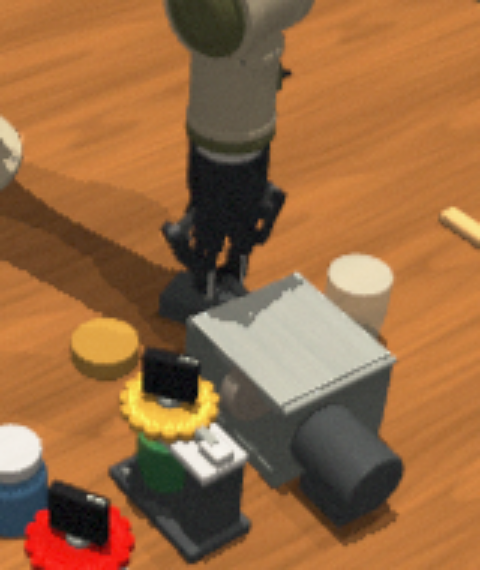

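The guard lies shut: grip height is 105.8 mm (expected 106), with 36 N reaction from the stops. I release, wait until open, and lift.

>>> {"op": "drive_tool", "data": {
  "plan": [
    [1, 0, 0, 0, 0, 0, 0],
    [0, 0, 0, 0, 0, 0, 0],
    [0, 0, 0, 0, 0, 0, 0],
    [0, 0, 0, 0, 0, 0, 0],
    [0, 0, 0, 0, 0, 0, 0],
    [0, 0, 0, 0, 0, 0, 0],
    [0, 0, 0, 0, 0, 0, 0],
    [0, 0, 0, -0.02, 0, 0, 0],
    [0, 0, 0, -0.06, 0, 0, 0],
    [0, 0, 0, -0.11, 0, 0, 0],
    [0, 0, 0, -0.16, 0, 0, 0],
    [0, 0, 0, -0.2, 0, 0, 0],
    [0, 0, 0, -0.2, 0, 0, 0]
  ]
}}

```text
time: 8.07
ee_pos: [0.4826, 0.0708, 0.29]
tcp_rot: [0.017, 1.0, 0.003, 0.003]
wrist_force: [-0.3, -0.2, 0.0]
grip_width: 0.0853
```

```bash
python3 - <<'E'
from h import *
go([((.603,-.0865,.287),.57+np.pi/2),((.603,-.0865,.287),.57-np.pi/2)])
for n,s in (("scene",np.s_[90:280,270:430]),("top",np.s_[110:260,230:430])):
  im=capture(n)[s];cv2.imwrite(f"pics/g_{n}.png",cv2.resize(im,None,fx=4 if n=="top" else 3,fy=4 if n=="top" else 3,interpolation=cv2.INTER_CUBIC))
E
```

```text
t 8.07 p [0.4826 0.0708 0.29  ] jaw 1.5377 w 0.0853 F [-0.3 -0.2  0. ] Tq [ 0.01  0.02 -0.04] j [-0.29  0.24  0.04  2.07 -0.02  0.83  1.3 ]
[-0.1255 -0.1532  0.0029] [ 0.0038  0.0079 -0.6032]
[-0.1255 -0.1532  0.0029] [ 0.0104 -0.005   2.5384]
```

View pics/g_scene.png

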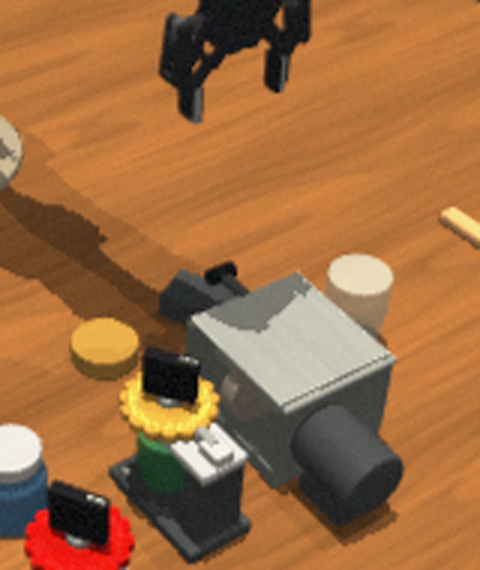

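View pics/g_top.png

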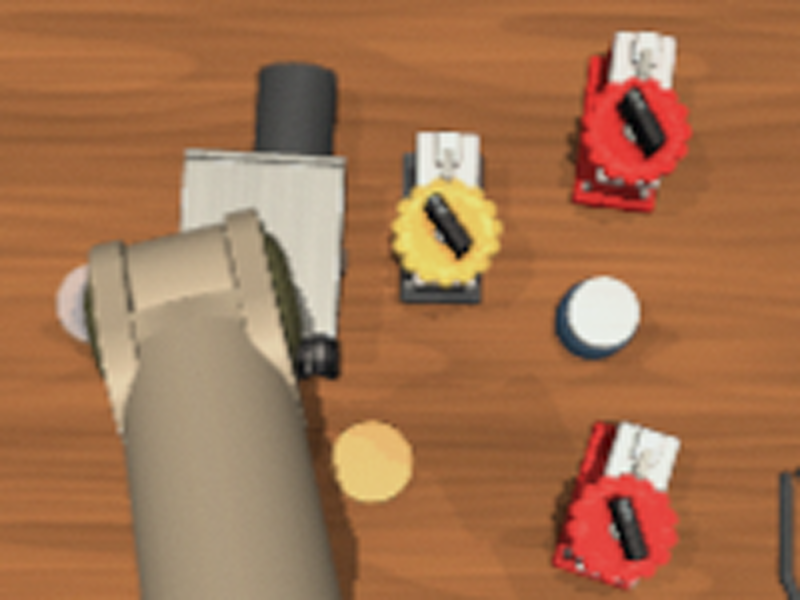

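The guard stays shut after release (scene plate flat, handle at its robot side); the knob hasn't moved. Moving above the knob.

>>> {"op": "drive_tool", "data": {
  "plan": [
    [0, -0.05, -0.06, 0, 0, 0, -0.15],
    [0, -0.125, -0.153, 0.003, 0.004, 0.008, -0.603],
    [0, -0.125, -0.153, 0.003, 0.004, 0.008, -0.603],
    [0, -0.125, -0.153, 0.003, 0.004, 0.008, -0.603],
    [0, -0.125, -0.153, 0.04, 0.004, 0.008, -0.603],
    [0, -0.125, -0.153, 0.04, 0.004, 0.008, -0.603],
    [0, -0.125, -0.153, 0.04, 0.004, 0.008, -0.603],
    [0, -0.125, -0.153, 0.04, 0.004, 0.008, -0.603]
  ]
}}

```text
time: 9.18
ee_pos: [0.6015, -0.086, 0.2475]
tcp_rot: [-0.281, 0.96, -0.0, -0.002]
wrist_force: [0.4, -0.6, 0.7]
grip_width: 0.0853
```

```bash
python3 - <<'E'
from h import *
go([((.603,-.0865,.13),.57+np.pi/2)])
m=camera_model("wrist"); im=capture("wrist"); np.save("mw.npy",m,allow_pickle=True)
cv2.imwrite("pics/k_raw.png",im)
c=im.copy()
for r in (-.025,.025):
  for w in (-.007,.007):
    a=.57; p=(.603+r*np.cos(a)-w*np.sin(a),-.0865+r*np.sin(a)+w*np.cos(a),.171); cv2.circle(c,tuple(int(x) for x in np.round(proj(m,p))),1,(255,0,255),-1)
for th in np.arange(0,6.28,.2):
    p=(.603+.044*np.cos(th),-.0865+.044*np.sin(th),.118); cv2.circle(c,tuple(int(x) for x in np.round(proj(m,p))),1,(255,0,0),-1)
u=proj(m,(.603,-.0865,.15)); print(u)
y0,x0=max(0,int(u[1])-90),int(u[0])-120
c=c[y0:y0+180,x0:x0+240]; print(x0,y0)
cv2.imwrite("pics/k_wrist.png",cv2.resize(c,None,fx=3,fy=3,interpolation=cv2.INTER_NEAREST))
E
```

```text
t 9.18 p [ 0.6015 -0.086   0.2475] jaw 2.1414 w 0.0853 F [ 0.4 -0.6  0.7] Tq [-0.   -0.03 -0.  ] j [ 0.07  0.44 -0.03  1.86  0.02  0.85  2.17]
[-0.0015 -0.0013  0.1175] [ 0.0007 -0.0042  0.0006]
[323.49843127 203.9575826 ]
203 113
```

View pics/k_wrist.png

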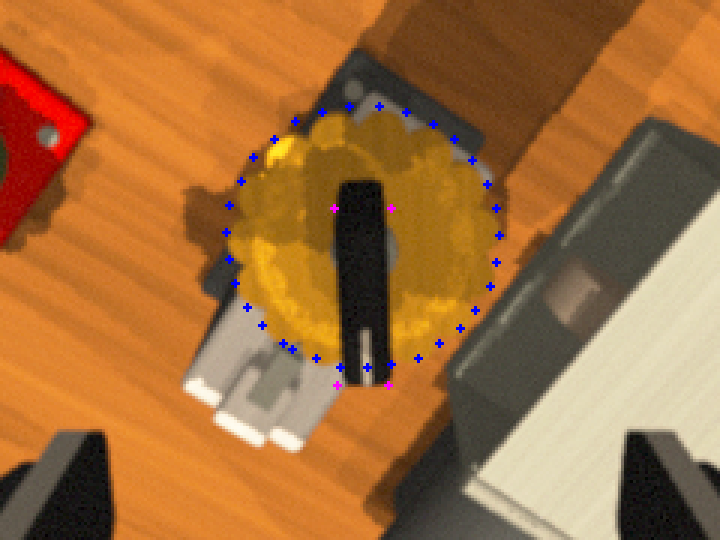

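```bash
python3 - <<'E'
from h import *
m=np.load("mw.npy",allow_pickle=True).item()
W=lambda u,v,z:at_z(m,203+(u-1)/3,113+(v-1)/3,z)
n=[W(343,385,.171),W(391,385,.171)]; print("near corners",n, np.linalg.norm(n[0]-n[1]))
l=[W(367,383,.171),W(365,330,.171)];d=l[0]-l[1];print("line",l,np.arctan2(d[1],d[0]))
# dark bar silhouette centreline between rows
im=cv2.imread("pics/k_raw.png");g=im.max(2)
P=[]
for v in range(184,241,4):
    r=g[v,300:350]; x=np.where(r<45)[0]+300; 
    if len(x): print(v,x.min(),x.max(),end=' | '); 
print()
# brass plate centre via colour
print("plate centre",W(363,236,.118))
# bridge edges -> head yaw (front edge)
E
```

```text
near corners [array([ 0.62711425, -0.07734599,  0.171     ]), array([ 0.6199795 , -0.06624079,  0.171     ])] 0.013199628672279405
line [array([ 0.6230397 , -0.07212044,  0.171     ]), array([ 0.61016369, -0.08105592,  0.171     ])] 0.6066630790724372
184 316 330 | 188 315 330 | 192 315 330 | 196 315 331 | 200 316 331 | 204 316 331 | 208 316 331 | 212 317 331 | 216 317 331 | 220 317 331 | 224 317 331 | 228 318 331 | 232 318 332 | 236 318 332 | 240 321 321 | 
plate centre [ 0.6010204  -0.08764353  0.118     ]
```

```bash
python3 -c "
from h import *
go([((.6025,-.0858,.131),.588+np.pi/2)])"
```

```text
t 9.22 p [ 0.6015 -0.086   0.2476] jaw 2.1413 w 0.0856 F [ 0.2  0.5 -0.2] Tq [-0.05 -0.    0.  ] j [ 0.07  0.44 -0.03  1.86  0.02  0.85  2.17]
[-0.0015 -0.0004  0.1166] [ 0.0006 -0.0041 -0.0175]
```

>>> {"op": "drive_tool", "data": {
  "plan": [
    [0, -0.001, 0, 0.05, 0, -0.004, -0.0175],
    [0, -0.0015, 0, 0.095, 0, -0.004, -0.0175],
    [0, -0.0015, 0, 0.116, 0, -0.004, -0.0175],
    [0, -0.0015, 0, 0.117, 0, -0.004, -0.0175],
    [1, -0.0015, 0, 0.117, 0, -0.004, -0.0175],
    [1, -0.0015, 0, 0.117, 0, -0.004, -0.0175],
    [1, -0.0015, 0, 0.117, 0, -0.004, -0.0175],
    [1, -0.0015, 0, 0.117, 0, -0.004, -0.0175],
    [1, -0.0015, 0, 0.117, 0, -0.004, -0.0175],
    [1, -0.0015, 0, 0.117, 0, -0.004, -0.0175],
    [1, -0.0015, 0, 0.117, 0, -0.004, -0.0175],
    [1, -0.0015, 0, 0.117, 0, -0.004, -0.0175],
    [1, -0.0015, 0, 0.117, 0, -0.004, -0.0175]
  ],
  "newtons": 40
}}

```text
time: 10.85
ee_pos: [0.6028, -0.0858, 0.1312]
tcp_rot: [-0.29, 0.957, -0.0, 0.0]
wrist_force: [-0.5, -2.2, 6.3]
grip_width: 0.0137
```

```bash
python3 - <<'E'
from h import *
go([])
im=capture("scene")[90:280,270:430];cv2.imwrite("pics/l_scene.png",cv2.resize(im,None,fx=3,fy=3))
cv2.imwrite("pics/l_wrist.png",capture("wrist"))
E
```

```text
t 10.85 p [ 0.6028 -0.0858  0.1312] jaw 2.1588 w 0.0137 F [-0.5 -2.2  6.3] Tq [-0.23  0.06  0.14] j [ 0.07  0.58 -0.03  1.96  0.03  0.6   2.17]
```

View pics/l_wrist.png

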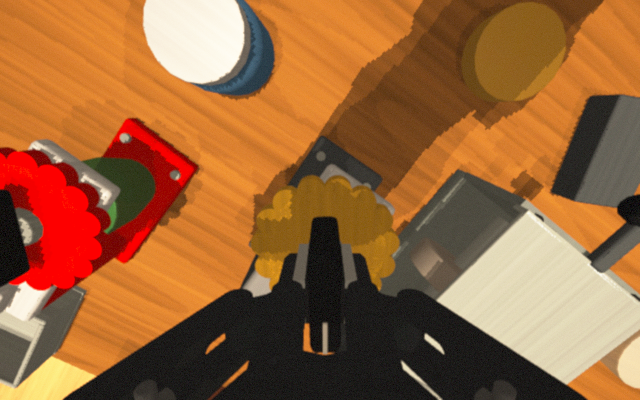

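View pics/l_scene.png

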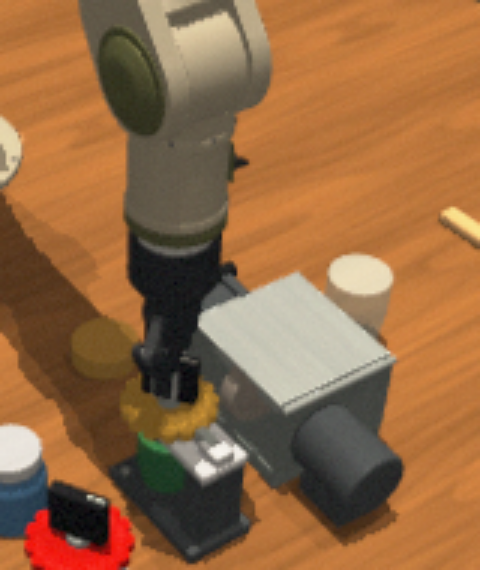

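Gripped at 13.7 mm on the bar. I turn clockwise (+ about tool z) to the first stop, then the second, reading torque.

>>> {"op": "drive_tool", "data": {
  "plan": [
    [1, 0, 0, 0, 0, 0, 0.1],
    [1, 0, 0, 0, 0, 0, 0.2],
    [1, 0, 0, 0, 0, 0, 0.3],
    [1, 0, 0, 0, 0, 0, 0.42],
    [1, 0, 0, 0, 0, 0, 0.42]
  ]
}}

```text
time: 11.58
ee_pos: [0.6026, -0.0853, 0.1313]
tcp_rot: [-0.085, 0.996, 0.0, 0.0]
wrist_force: [-1.5, 1.0, 3.2]
grip_width: 0.0132
```

```bash
python3 -c "
from h import *
go([])"
```

```text
t 11.57 p [ 0.6026 -0.0853  0.1313] jaw 1.7402 w 0.0132 F [-1.5  1.   3.2] Tq [0.25 0.24 0.15] j [-0.01  0.59  0.09  1.96 -0.09  0.6   1.87]
```

>>> {"op": "drive_tool", "data": {
  "plan": [
    [1, 0, 0, 0, 0, 0, 0.1],
    [1, 0, 0, 0, 0, 0, 0.2],
    [1, 0, 0, 0, 0, 0, 0.3],
    [1, 0, 0, 0, 0, 0, 0.42],
    [1, 0, 0, 0, 0, 0, 0.42]
  ]
}}

```text
time: 12.2
ee_pos: [0.6026, -0.0848, 0.1313]
tcp_rot: [0.123, 0.992, 0.0, 0.0]
wrist_force: [-0.4, 2.0, 2.2]
grip_width: 0.0135
```

```bash
python3 - <<'E'
from h import *
go([])
cv2.imwrite("pics/n_wrist.png",capture("wrist"))
E
```

```text
t 12.2 p [ 0.6026 -0.0848  0.1313] jaw 1.3239 w 0.0135 F [-0.4  2.   2.2] Tq [0.37 0.04 0.15] j [-0.09  0.59  0.21  1.97 -0.21  0.6   1.57]
```

View pics/n_wrist.png

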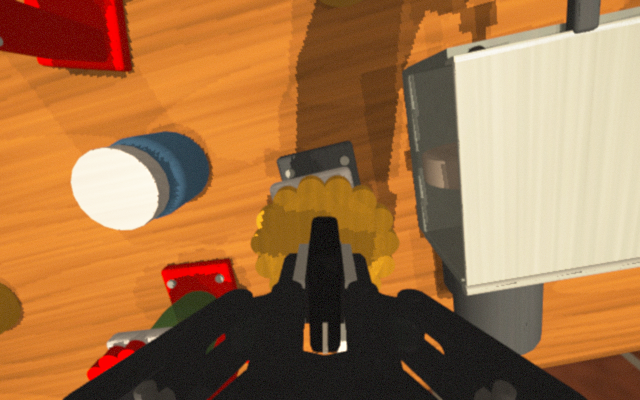

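The knob turns with the gripper (0.835 rad, bar still aligned between the pads). Third stop needs +0.422.

>>> {"op": "drive_tool", "data": {
  "plan": [
    [1, 0, 0, 0, 0, 0, 0.1],
    [1, 0, 0, 0, 0, 0, 0.2],
    [1, 0, 0, 0, 0, 0, 0.3],
    [1, 0, 0, 0, 0, 0, 0.38],
    [1, 0, 0, 0, 0, 0, 0.422],
    [1, 0, 0, 0, 0, 0, 0.422],
    [1, 0, 0, 0, 0, 0, 0.422],
    [1, 0, 0, 0, 0, 0, 0.422]
  ]
}}

```text
time: 13.25
ee_pos: [0.6029, -0.0843, 0.1313]
tcp_rot: [0.327, 0.945, 0.001, 0.0]
wrist_force: [1.5, 5.1, 1.5]
grip_width: 0.0137
```

```bash
python3 - <<'E'
from h import *
go([])
m=camera_model("wrist"); im=capture("wrist")
cv2.imwrite("pics/o_wrist.png",im); 
im=capture("scene")[90:280,270:430];cv2.imwrite("pics/o_scene.png",cv2.resize(im,None,fx=3,fy=3))
# white line angle estimate
c=im
np.save("mw2.npy",m)
E
```

```text
t 13.25 p [ 0.6029 -0.0843  0.1313] jaw 0.9046 w 0.0137 F [1.5 5.1 1.5] Tq [ 1.01 -0.31  0.16] j [-0.17  0.61  0.33  1.97 -0.33  0.61  1.28]
```

View pics/o_wrist.png

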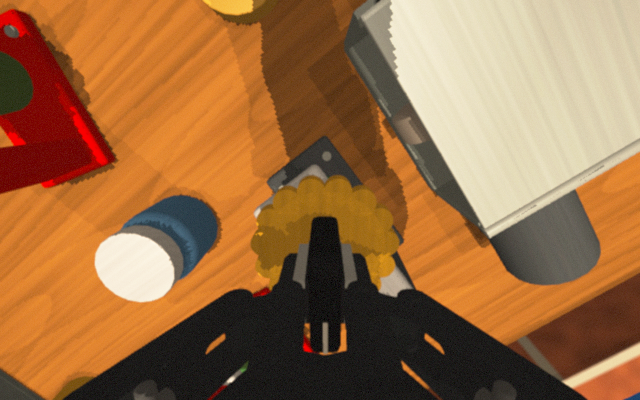

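View pics/o_scene.png

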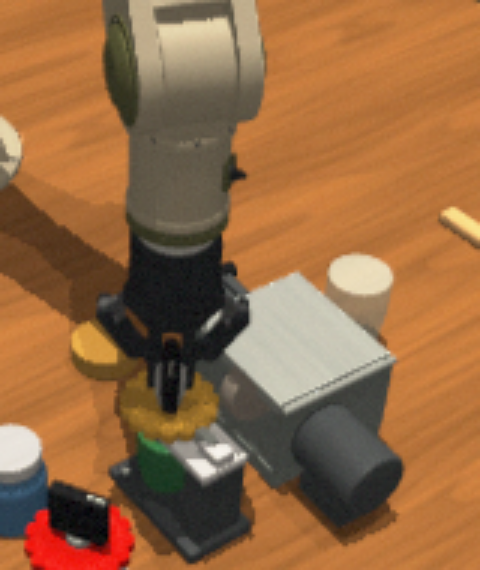

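```bash
python3 - <<'E'
from h import *
a,b=cv2.imread("pics/l_wrist.png").max(2),cv2.imread("pics/o_wrist.png").max(2)
for v in (222,230,340,344,348):
    for g in (a,b):
        x=np.where(g[v,300:350]<40)[0]+300; print(v,x.min() if len(x) else None,x.max() if len(x) else None,end=' ; ')
    print()
go([])
print(env.finish_job()); go([])
E
```

```text
222 313 336 ; 222 313 336 ; 
230 312 337 ; 230 312 337 ; 
340 300 349 ; 340 300 349 ; 
344 300 349 ; 344 300 349 ; 
348 300 349 ; 348 300 349 ; 
t 13.35 p [ 0.6029 -0.0844  0.1313] jaw 0.9043 w 0.0137 F [0.7 5.1 1.5] Tq [ 0.99 -0.34  0.15] j [-0.17  0.61  0.33  1.97 -0.33  0.61  1.28]
the job is handed in; nothing more can be done
None
the job is handed in; nothing more can be done
```

I lowered the guard, turned the knob to the third stop, and handed the job in at about 13.4 s with the knob still held in the gripper. `finish_job` gave no verdict.

- **Guard:** I pinched the handle by its ends and swung it down along its arc, slowing for the last few degrees. With the guard down, the grip was 105.8 mm above the table (106 expected). The stops pushed back with 36 N at the wrist, so the final press was firmer than it needed to be. The guard stayed shut in every picture after I let go.
- **Knob:** I gripped the bar of the brass-plated head, not the red look-alikes, with 40 N commanded. I turned it clockwise through the first and second stops, pausing at each, to the third. The gripper turned 1.254 rad in all against a target of 1.257. The bar sat at the same pixels in the wrist picture at rest and at the end, so I saw no slip. At hand-in the gripper was still closed on it at 13.7 mm.
- **Clicks:** I counted the stops by angle. The wrist torque was read only at the stops, stayed near 0.15 N m, and did not show the clicks themselves.
- **Disagreement:** the bar's starting angle read 0.56 rad from the top camera and 0.61 rad from the wrist camera. I used 0.59, and the difference is well inside the 0.11 rad tolerance.
- **Other tools:** no sign of contact with any of them, though I did not measure their positions again at the end.

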